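# Put the waiter's friend away in its sliding-lid box

### The job

Put the brass waiter's friend away in its presentation box: press on the flush lid and slide it open, lower the waiter's friend into the two notched cradles inside (do not drop it), and slide the lid fully home again. The lid is thin old wood, so press on it with no more than 20 N, keep the box standing where it is and leave the other pieces on the counter alone.

Things in the scene. Friction and masses are not known exactly. Their poses are not given: they have to be found in the camera images.
- box: dark wooden presentation box with brass corner straps, 112 x 200 x 52 mm outside, about 0.9 kg, standing loose on the counter. Origin: centre of its underside; z up, y along its length. A pale flush lid without handle or free edge lies between its two side lips (tops at 52 mm, 90 mm apart); lid top face at 50 mm. It slides along the box's y only, out over the +y end
- lid (a joint): how far the lid is out: 0 = fully home against its stop, grows as it slides towards the box's +y, up to a stop at 0.145 m (fully open, still held in its grooves). Dry sliding friction about 3.5 N; it stays where it is left. Fully open it uncovers the inside from y = -90 to +49 mm of the box
- inlay (a point): centre of the small brass disc (16 mm) inlaid flush in the lid's top face; moves with the lid. At lid 0 it is at box x = 0, y = -60 mm, 50 mm high. The flush top face is 89 mm wide and runs from 30 mm behind (-y) to 160 mm ahead (+y) of the disc. Fingertip friction on it roughly 0.6
- low_end (a point): middle of the top edge of the box's low end wall, at box x = 0, y = +95 mm, 42 mm high; the lid comes out over it. Its axes are the box's. The other (-y) end wall and the side lips are 52 mm high. Walls 10 mm thick; inside 92 mm wide, floor at 12 mm, the lid's underside at 43 mm
- cradle (a point): fixed in the box at box x = 0, y = -26 mm, 16 mm high: midway between two cradle ribs (at y = -54 and +2 mm, 8 mm thick, tops at 30 mm), each with a central notch 21 mm wide whose seat is at this height. The waiter's friend's origin belongs here, its length along the box's y, either way round. Axes: the box's
- waiter: brass waiter's friend corkscrew, folded, 112 mm long (along its x), 14 mm wide (y) and 20 mm high (z), bell cap 20 mm across on its +x end, the last 14 mm. About 0.11 kg, standing on its narrow edge on the counter. Origin: centre of its underside. Grip it across its 14 mm width at the middle
- corkscrew: bone-handled steel corkscrew lying on the counter, handle 95 mm, 115 mm long in all; origin on the counter under the handle's middle, worm along its x; bystander
- stopper: green glass bottle stopper standing on its plug, 41 mm across, 72 mm high; origin at the centre of its underside; bystander
- cutter: pewter foil cutter, a horseshoe 64 mm across and 16 mm high lying flat; origin on the counter near its middle; bystander
Mind the look-alikes: they are no part of the job. What is shaped like the box but blue or orange is not meant.

How it is judged (in metres and radians):
On the way, in this order (a step that is already met when the one before it is completed fails the run):
1. the lid is slid open by at least 125 mm (value of joint lid above 0.125 m), for 0.2 s.
2. the waiter's friend is lowered between the cradles while still gripped (underside less than 10 mm above the seats) (contact force between the fingers and waiter above 0.5 N and z of waiter in the frame of cradle between -0.006 and 0.01 m and horizontal distance between waiter and cradle below 0.025 m), for 0.05 s.
At the end, for the whole second after the job is handed in: The lid is home within 2.5 mm, the waiter's friend lies at rest in both cradle notches (within 7 mm across, 20 mm along, 4 mm of seat height, 0.15 rad of the box's length, upright within 0.2 rad), and the box stands level and at rest (value of joint lid below 0.0025 m and x of waiter in the frame of cradle between -0.007 and 0.007 m and y of waiter in the frame of cradle between -0.02 and 0.02 m and z of waiter in the frame of cradle between -0.004 and 0.004 m and angle between the x axis of waiter and the y axis of box, either way round below 0.15 rad and angle between waiter's own z axis and vertical below 0.2 rad and angle between box's own z axis and vertical below 0.03 rad and linear speed of each of waiter, box below 0.02 m/s); the robot touches nothing.
It fails at once if the box or its lid is pressed or pushed with more than 20 N (contact force between the fingers and box above 20 N).
It fails at once if the box is shifted by more than 25 mm (distance of box from where it was at the start of the episode above 0.025 m).
It fails at once if the bone-handled corkscrew is disturbed (moved over 15 mm) (distance of corkscrew from where it was at the start of the episode above 0.015 m).
It fails at once if the glass stopper is disturbed (moved over 15 mm) or tipped (distance of stopper from where it was at the start of the episode above 0.015 m or angle between stopper's own z axis and vertical above 0.3 rad).
It fails at once if the foil cutter is disturbed (moved over 15 mm) (distance of cutter from where it was at the start of the episode above 0.015 m).
It also fails if it takes over 72 s, if anything falls off the work surface, if the arm or the gripper's body presses on something with over 40 N, if the wrist force passes 120 N, or if a joint passes its speed limit or range.

### The arm

A 6-joint arm with a two-finger parallel gripper is mounted at the origin on the work surface. World frame = base frame: x ahead of the robot, y to its left, z up, the work surface at z = 0. Lengths are in m, angles in degrees, forces in N, time in s.
With the tool pointing down it reaches from about 0.35 to 0.875 m from the base axis. Payload 4.2 kg.
Tool frame: the origin (TCP) lies on the front face of the gripper's body, between the roots of the fingers; the fingertips stand finger_overhang ahead of it and the grasp point (between the pads) lies 51 mm ahead of it (finger_overhang is the distance from the TCP to the fingertips, in m); z points along the fingers, y is the line along which they close (so a half turn about z gives the same grasp; the last joint's range is limited). The gripper opens to 87 mm and grips with 3 to 60 N. Pads are 19 mm wide; open, the fingers measure 117 mm over their backs; the gripper's body (75 mm by 190 mm) begins 51 mm behind the grasp point.
Start: joints at [90.734, 22.042, 0.453, 0, -68.411, -14.817], TCP at [0.152, 0.606, 0.292] pointing down, gripper open.
Joint ranges: [-179.83, 179.83], [-69.29, 118.12], [-61.27, 80.66], [-181.25, 117.63], [-171.15, -9.14], [-177.46, 177.46]. Speed limits (degrees/s): [159.86, 159.86, 180, 180, 180, 180].

### API

Orientations are given as a 3x3 rotation matrix whose columns are the frame's x, y, z axes.
In Python, from station import sense, capture, camera_model, finish_job, finger_overhang gives the robot as it stands. The module is installed in compiled form; this text tells all that it offers.
- The arm moves only by the tool jog_arm, never from a script. Its argument "rows" is a list that holds one entry, the list of rows, each a list of 4 numbers: the shift along the tool's x, y, z in m, then the turn about the tool's z in rad. A call has 1 to 20 rows; each row shifts and turns the commanded pose from where the row before left it, along the tool's axes as they then stand; what a row does not reach is not made up. A row lasts 1/8 s, in which the tool goes at most 62.5 mm and 10.7 degrees, less where a joint would pass 70% of its speed; a pose out of reach is approached as far as the arm can. A call is refused whole if a number of a shift passes 0.0625 or a number of a turn 0.188, either way. A call with a gripper value outside its range is refused whole. "claw" is the opening, from 0 (shut) to 1 (fully open), set as the call begins (left out, the last holds). The fingers move at their own pace and stop on an object; the grip force is fixed at half the most. Time passes only in rows, so rows that do not move let the fingers close. It gives the time, the measured TCP pose, the force, the opening and the grip force at its end, in the units of the state.
- sense(): the state, without advancing time (a new reading comes with each control period).
- capture(name): name is "scene" or "top"; returns the picture (384x512x3 uint8, red, green, blue); there is no depth.
- camera_model(name): a dict with "fovy" (degrees; the focal length in pixels is half the picture's height over the tangent of half this angle, whatever the lens; pixels are square), "cx", "cy" (the principal point, pixels), "eye" and "rotation" of the camera in the world. Camera axes: x right, y down, z forward; pixel columns grow to the right and rows downward; lengths in m; the calibration is good to about 2 mm. A picture is of the moment at which its call begins. camera_model takes no time and is no camera call.
- finish_job(): hands the job in; it is judged then, once.
The state is a dict: "time_s": time; "joints": joint angles; "joint_velocities": joint speeds; "effort": joint torques, N m; "tcp_pos": TCP position; "ee_rot": TCP orientation; "wrist_force": force on the tool from outside, world axes, zero at the start; "moment": the same for the moment, N m; "gripper_width": opening from 0.0 (shut) to 1.0 (fully open); "gripper_force": force on a finger pad.
Only numpy, scipy, OpenCV 4.12 (cv2) and the standard library are available. Lean on these libraries where they do the work, as an engineer would, in place of code of your own. Each camera call takes 0.05 s, during which the arm holds its last target. There are 200 camera calls.

## Working session

There is one attempt and no reset: what is moved stays moved. The work goes in short steps, Python scripts to look and compute and a tool call to move; the robot and the scene stay as the last step left them, time stands still between calls to the robot, and variables do not carry over. Pictures are saved under pics/ and viewed, at most 12 in all, crops included, and the job is handed in when it is done.

Besides the shell and the picture viewer there is one more tool, called after "Call:" as name([rows], argument=value, ...), one row to a line, values as JSON. jog_arm: Moves the arm, as the interface text tells. Its arguments: {"type":"object","properties":{"rows":{"type":"array"},"claw":{"type":"number"}},"required":["rows"]}

```bash
mkdir -p pics; python3 - <<'E'
from station import *
import cv2
for n in("scene","top"):
    im=capture(n); cv2.imwrite(f"pics/{n}0.png",im[:,:,::-1]); print(n,camera_model(n))
print(finger_overhang if not callable(finger_overhang) else finger_overhang()); print(sense())
E
```

```text
scene {'fovy': 48.85469244548926, 'cx': 248.82109737987284, 'cy': 185.49605276211634, 'eye': array([ 1.16456817, -0.28810476,  0.83646355]), 'rotation': array([[ 0.3693121 ,  0.70062662, -0.61051692],
       [ 0.92929891, -0.28089164,  0.23979872],
       [-0.00347973, -0.65591327, -0.75482824]])}
top {'fovy': 45.92352387319896, 'cx': 249.4627444885349, 'cy': 192.70821319197947, 'eye': array([ 0.33036951, -0.05682603,  1.19189591]), 'rotation': array([[-7.41578641e-04, -9.81061645e-01,  1.93694346e-01],
       [-9.99859810e-01,  3.96746500e-03,  1.62671401e-02],
       [-1.67275427e-02, -1.93655129e-01, -9.80927052e-01]])}
0.0697
{'time_s': 0.1, 'joints': array([ 9.07326792e+01,  2.20840732e+01,  3.89359208e-01, -2.45686623e-02,
       -6.84106023e+01, -1.48156881e+01]), 'joint_velocities': array([-0.00629582, -0.07886795,  0.18216843,  0.11510956,  0.0287604 ,
       -0.02046598]), 'effort': array([-2.46667596e-04, -3.91690707e+01,  1.87934840e+01,  4.23182398e+00,
        1.34776061e-02, -7.51248740e-05]), 'tcp_pos': array([0.15197096, 0.60583841, 0.29130681]), 'ee_rot': array([[ 9.69905740e-01, -2.43480421e-01, -3.75184353e-04],
       [-2.43480695e-01, -9.69903992e-01, -1.84303228e-03],
       [ 8.48494740e-05,  1.87891773e-03, -9.99998231e-01]]), 'wrist_force': array([-0.5651707 ,  0.38000977,  0.00594014]), 'moment': array([ 0.00076064,  0.00347186, -0.03795468]), 'gripper_force': 0.0, 'gripper_width': 0.9993809956843476}
```

View pics/scene0.png

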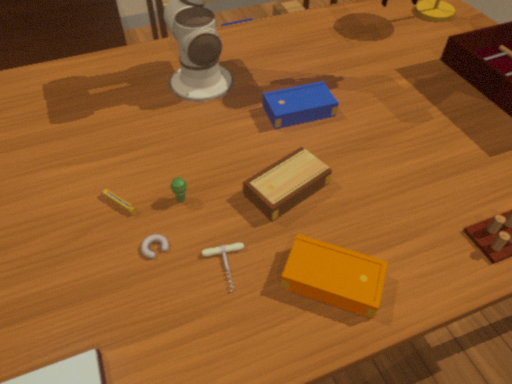

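View pics/top0.png

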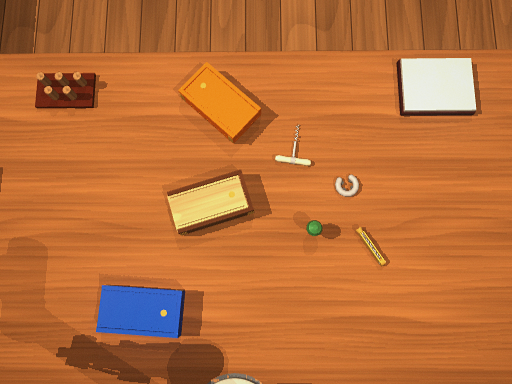

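The scene view shows the box at about (288,182), the stopper at (179,190) and the waiter at (119,202). In the top view the box is at (208,203), its disc at (232,195), and the waiter at (371,246). Next I'll segment them.

```bash
cat > h.py <<'E'
import numpy as np, cv2
from station import *
def ray(n,px):
    m=camera_model(n); f=192/np.tan(np.radians(m["fovy"]/2)); px=np.atleast_2d(px).astype(float)
    d=np.c_[(px[:,0]-m["cx"])/f,(px[:,1]-m["cy"])/f,np.ones(len(px))]@np.array(m["rotation"]).T
    return np.array(m["eye"]),d
def plane(n,px,z):
    e,d=ray(n,px); return (e+d*((z-e[2])/d[:,2])[:,None])[:,:2]
def pix(n,P):
    m=camera_model(n); f=192/np.tan(np.radians(m["fovy"]/2))
    c=(np.atleast_2d(P)-m["eye"])@np.array(m["rotation"]); return c[:,:2]/c[:,2:]*f+[m["cx"],m["cy"]]
def blob(im,roi,lo,hi):
    x0,y0,x1,y1=roi; h=cv2.cvtColor(im,cv2.COLOR_RGB2HSV)[y0:y1,x0:x1]
    m=cv2.inRange(h,lo,hi); k,l,s,c=cv2.connectedComponentsWithStats(m); i=1+s[1:,4].argmax()
    ys,xs=np.where(l==i); return np.c_[xs+x0,ys+y0]
E
python3 - <<'E'
from h import *
t=cv2.imread("pics/top0.png")[:,:,::-1].copy(); s=cv2.imread("pics/scene0.png")[:,:,::-1].copy()
H=lambda im,x,y:cv2.cvtColor(im,cv2.COLOR_RGB2HSV)[y,x]
for x,y in[(200,207),(232,195),(238,210),(371,246),(340,246),(150,200)]: print(x,y,H(t,x,y))
for x,y in[(290,180),(270,187),(119,202),(100,240)]: print("s",x,y,H(s,x,y))
a=cv2.resize(t[160:245,155:265],None,fx=5,fy=5,interpolation=2); b=cv2.resize(t[215:275,345:400],None,fx=5,fy=5,interpolation=2)
c=cv2.resize(s[180:225,90:145],None,fx=4,fy=4,interpolation=2)
W=np.zeros((600,800,3),np.uint8);W[:425,:550]=a;W[300:600,525:800]=b;W[:180,560:780]=c
cv2.imwrite("pics/crop.png",W[:,:,::-1])
E
```

```text
200 207 [ 24 125 239]
232 195 [ 23 175 239]
238 210 [ 18 159 154]
371 246 [ 15  45 210]
340 246 [ 12 189 214]
150 200 [ 13 190 212]
s 290 180 [ 18 141 194]
s 270 187 [ 21 195 194]
s 119 202 [ 21 167 174]
s 100 240 [ 14 183 160]
```

View pics/crop.png

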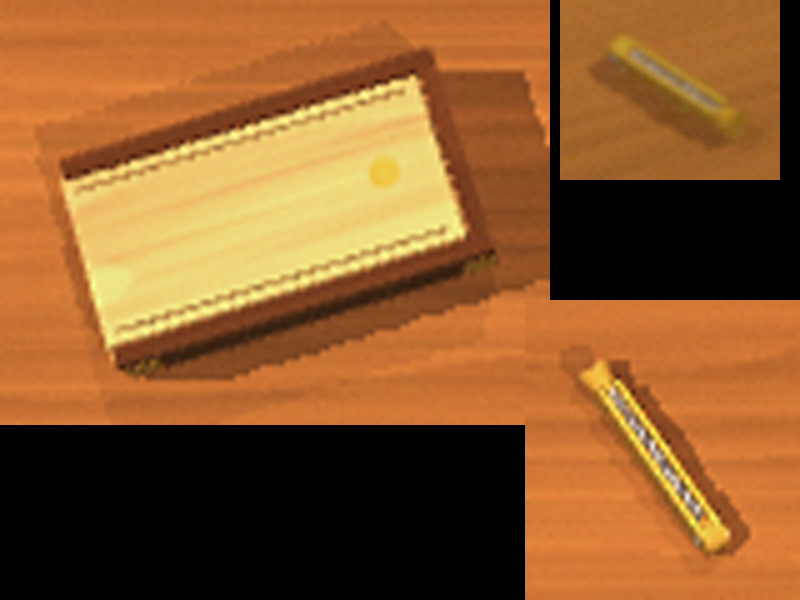

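The crop shows the lid's corners at crop pixels (415,77), (465,237), (110,347) and (63,180), with the disc at (384,172). The waiter's flared bell is at its upper left, at about (600,375).

```bash
python3 - <<'E'
from h import *
t=cv2.imread("pics/top0.png")[:,:,::-1].copy(); s=cv2.imread("pics/scene0.png")[:,:,::-1].copy()
b=blob(t,(155,160,265,245),(20,80,200),(30,180,255))
w=plane("top",b,0.05)*1000
r=cv2.minAreaRect(w.astype(np.float32)); print("lid",len(b),r)
d=blob(t,(222,186,242,204),(20,155,200),(30,200,255)); print("disc",len(d),d.mean(0),plane("top",d.mean(0),.05))
c=np.array([[415,77],[465,237],[110,347],[63,180]])/5+[155,160]-.4; print(plane("top",c,.05))
ds=blob(s,(262,180,278,194),(19,170,170),(24,230,255));print("disc scene",len(ds),ds.mean(0),plane("scene",ds.mean(0),.05))
# waiter: saturation/hue differs
h=cv2.cvtColor(t,cv2.COLOR_RGB2HSV)
ro=(350,220,395,272); x0,y0,x1,y1=ro; g=h[y0:y1,x0:x1].astype(int)
m=((g[...,0]>=17)|(g[...,1]<140))&(g[...,2]>90); m=cv2.morphologyEx(m.astype(np.uint8),cv2.MORPH_CLOSE,np.ones((3,3)))
k,l,st,ce=cv2.connectedComponentsWithStats(m); i=1+st[1:,4].argmax(); ys,xs=np.where(l==i); p=np.c_[xs+x0,ys+y0]
w=plane("top",p,0.02)*1000; print("waiter top",len(p),cv2.minAreaRect(w.astype(np.float32)),w.mean(0))
e=np.array([[597-525,372-300],[714-525,545-300]])/5+[345,215]-.4; print("ends",plane("top",e,.02))
e=np.array([[620-560,45],[735-560,122]])/4+[90,180]-.4; print("ends scene",plane("scene",e,.015))
for n,im,ro,z in(("corkS",s,(195,235,250,295),.0),):pass
print("stopper",plane("top",[315,228],.06),"cork",plane("top",[[278,159],[311,162],[297,125]],.01),"cut",plane("top",[347,186],.016))
E
```

```text
lid 2190 ((533.5781860351562, 71.08468627929688), (88.403564453125, 191.0803680419922), 17.734682083129883)
disc 27 [231.40740741 194.07407407] [[0.55245978 0.00850442]]
[[ 0.60272187 -0.00719591]
 [ 0.51867538 -0.03310546]
 [ 0.46279542  0.1469624 ]
 [ 0.54911933  0.17385225]]
disc scene 16 [270.5  186.75] [[0.55208653 0.00969314]]
waiter top 259 ((421.4905090332031, -348.10552978515625), (108.71673583984375, 16.379037857055664), 33.048885345458984) [ 420.47308752 -349.02487833]
ends [[ 0.46501031 -0.32049071]
 [ 0.3765038  -0.37562477]]
ends scene [[ 0.38009131 -0.37522419]
 [ 0.46904849 -0.31962959]]
stopper [[ 0.4632178  -0.20196521]] cork [[ 0.65605018 -0.11422744]
 [ 0.64723212 -0.20275717]
 [ 0.75194845 -0.16737825]] cut [[ 0.57959399 -0.29519782]]
```

```bash
cat >> h.py <<'E'
YAW=np.radians(17.73); BX=np.array([np.cos(YAW),np.sin(YAW)]); BY=np.array([-BX[1],BX[0]]); BOX=np.array([.5351,.0663])
def bp(x,y): return BOX+x*BX+y*BY
def go(x,y,z,yaw):
    "turn needed (rad about tool z), then shift in tool axes after the turn"
    s=sense(); R=np.array(s["ee_rot"]); p=np.array(s["tcp_pos"]); cur=np.arctan2(R[1,0],R[0,0])
    a=np.radians(yaw); dt=(cur-a+np.pi)%(2*np.pi)-np.pi
    X=np.array([np.cos(a),np.sin(a),0]);Y=np.array([np.sin(a),-np.cos(a),0])
    d=np.array([x,y,z])-p; print("turn",round(dt,4),"shift",np.round([d@X,d@Y,-d[2]],4),"tcp",np.round(p,4),"f",np.round(s["wrist_force"],2))
E
python3 -c "
from h import *
print(bp(0,-60e-3)); go(*bp(0,-60e-3),.15,-72.27)"
```

```text
[0.55337191 0.00914987]
turn 1.0154 shift [ 0.6906 -0.2006  0.1413] tcp [0.152  0.6058 0.2913] f [-0.57  0.38  0.01]
```

Call:
jog_arm([
  [[0,0,0,0.169],[0,0,0,0.169],[0,0,0,0.169],[0,0,0,0.169],[0,0,0,0.169],[0,0,0,0.169],[0,0,0,0]],
], claw=0)

```text
time_s: 0.98
tcp_pos: [0.152, 0.606, 0.2917]
ee_rot: [[0.308, -0.951, -0.0], [-0.951, -0.308, -0.001], [0.001, 0.001, -1.0]]
wrist_force: [0.2, -0.4, -1.0]
gripper_width: 0.285
gripper_force: 0.0
```

```bash
python3 -c "
from h import *
go(*bp(0,-60e-3),.15,-72.27)"
```

```text
turn 0.0035 shift [ 0.6907 -0.2006  0.1417] tcp [0.152  0.606  0.2917] f [ 0.19 -0.4  -0.99]
```

Call:
jog_arm([
  [[0.0432,-0.0125,0.009,0.0035],[0.0432,-0.0125,0.009,0],[0.0432,-0.0125,0.009,0],[0.0432,-0.0125,0.009,0],[0.0432,-0.0125,0.009,0],[0.0432,-0.0125,0.009,0],[0.0432,-0.0125,0.009,0],[0.0432,-0.0125,0.009,0],[0.0432,-0.0125,0.009,0],[0.0432,-0.0125,0.009,0],[0.0432,-0.0125,0.009,0],[0.0432,-0.0125,0.009,0],[0.0432,-0.0125,0.009,0],[0.0432,-0.0125,0.009,0],[0.0432,-0.0125,0.009,0],[0.0432,-0.0125,0.007,0],[0,0,0,0],[0,0,0,0]],
])

```text
time_s: 3.22
tcp_pos: [0.5516, 0.008, 0.15]
ee_rot: [[0.304, -0.953, -0.001], [-0.953, -0.304, -0.0], [-0.0, 0.001, -1.0]]
wrist_force: [-0.2, 0.8, 0.5]
gripper_width: 0.005
gripper_force: 0.0
```

```bash
python3 -c "
from h import *
go(*bp(0,-60e-3),.1197,-72.27)
import cv2
print(sense()['gripper_width'])
for n in ('scene','top'): cv2.imwrite(f'pics/{n}1.png',capture(n)[:,:,::-1])
a=cv2.imread('pics/scene1.png')[130:230,230:345];b=cv2.imread('pics/top1.png')[150:250,150:265]
cv2.imwrite('pics/c1.png',cv2.resize(np.hstack([a,b]),None,fx=3.4,fy=3.4,interpolation=2))"
```

```text
turn -0.0009 shift [-0.0005 -0.002   0.0303] tcp [0.5516 0.008  0.15  ] f [-0.18  0.82  0.5 ]
0.005295582264116461
```

View pics/c1.png

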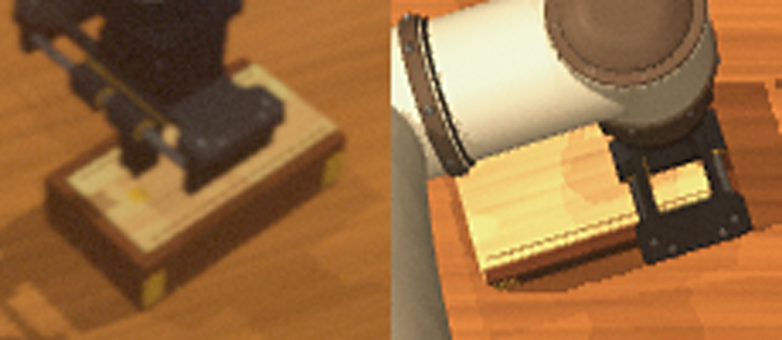

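The closed fingers hang above the disc (scene crop ~(138,165), disc at (138,195)). I'll descend onto the lid gently.

Call:
jog_arm([
  [[0,-0.002,0.008,0],[0,0,0.008,0],[0,0,0.008,0],[0,0,0.003,0],[0,0,0.001,0],[0,0,0.001,0],[0,0,0,0],[0,0,0,0]],
])

```text
time_s: 4.32
tcp_pos: [0.554, 0.0086, 0.1215]
ee_rot: [[0.303, -0.953, 0.0], [-0.953, -0.303, 0.0], [0.0, -0.0, -1.0]]
wrist_force: [0.3, 0.5, 0.0]
gripper_width: 0.006
gripper_force: 0.0
```

Call:
jog_arm([
  [[0,0,0.001,0],[0,0,0,0],[0,0,0,0]],
])

```text
time_s: 4.7
tcp_pos: [0.5539, 0.0087, 0.1203]
ee_rot: [[0.303, -0.953, 0.0], [-0.953, -0.303, 0.0], [0.0, -0.0, -1.0]]
wrist_force: [0.4, 0.4, 0.6]
gripper_width: 0.004
gripper_force: 0.0
```

Call:
jog_arm([
  [[0,0,0.001,0],[0,0,0,0],[0,0,0,0]],
])

```text
time_s: 5.08
tcp_pos: [0.554, 0.0087, 0.1201]
ee_rot: [[0.303, -0.953, 0.0], [-0.953, -0.303, -0.0], [0.0, -0.0, -1.0]]
wrist_force: [-1.7, -0.1, 4.3]
gripper_width: 0.004
gripper_force: 2.6
```

Call:
jog_arm([
  [[0,0,0.001,0],[0,0,0,0],[0,0,0,0]],
])

```text
time_s: 5.45
tcp_pos: [0.554, 0.0087, 0.12]
ee_rot: [[0.303, -0.953, 0.001], [-0.953, -0.303, -0.0], [0.001, -0.0, -1.0]]
wrist_force: [-3.9, 0.7, 11.1]
gripper_width: 0.012
gripper_force: 5.2
```

Call:
jog_arm([
  [[-0.002,0,0,0],[-0.003,0,0,0],[-0.003,0,0,0],[-0.003,0,0,0],[-0.003,0,0,0],[-0.003,0,0,0],[-0.003,0,0,0]],
])

```text
time_s: 6.32
tcp_pos: [0.5483, 0.0269, 0.12]
ee_rot: [[0.303, -0.953, 0.001], [-0.953, -0.304, -0.002], [0.002, -0.001, -1.0]]
wrist_force: [-1.8, -3.6, 8.6]
gripper_width: 0.004
gripper_force: 4.6
```

Call:
jog_arm([
  [[-0.004,0,0,0],[-0.005,0,0,0],[-0.005,0,0,0],[-0.005,0,0,0],[-0.005,0,0,0],[-0.005,0,0,0],[-0.005,0,0,0],[-0.005,0,0,0]],
])

```text
time_s: 7.32
tcp_pos: [0.5367, 0.0642, 0.12]
ee_rot: [[0.304, -0.953, 0.002], [-0.953, -0.304, -0.001], [0.002, -0.001, -1.0]]
wrist_force: [-1.3, -2.9, 9.9]
gripper_width: 0.006
gripper_force: 4.6
```

```bash
python3 -c "
from h import *
go(*bp(0,85e-3),.1197,-72.27)
t=capture('top');s=capture('scene')
cv2.imwrite('pics/c2.png',cv2.resize(np.hstack([s[130:230,230:345],t[150:250,150:265]])[:,:,::-1],None,fx=3.4,fy=3.4,interpolation=2))"
```

```text
turn -0.0011 shift [-0.0874  0.0009  0.0003] tcp [0.5367 0.0642 0.12  ] f [-1.3  -2.94  9.89]
```

View pics/c2.png

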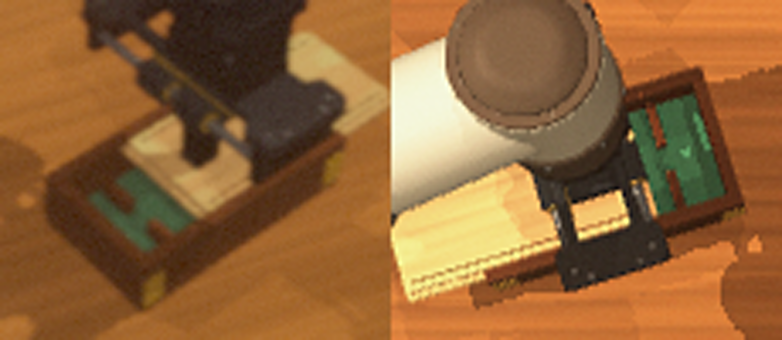

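The lid is sliding (green interior and rib at scene crop (140,205)) and the box has stayed put. I'll continue to the stop.

Call:
jog_arm([
  [[-0.005,0,0,0],[-0.005,0,0,0],[-0.005,0,0,0],[-0.005,0,0,0],[-0.005,0,0,0],[-0.005,0,0,0],[-0.005,0,0,0],[-0.005,0,0,0]],
])

```text
time_s: 8.43
tcp_pos: [0.5247, 0.1025, 0.1201]
ee_rot: [[0.304, -0.953, 0.002], [-0.953, -0.304, -0.001], [0.001, -0.002, -1.0]]
wrist_force: [-1.0, -4.1, 8.7]
gripper_width: 0.003
gripper_force: 4.6
```

Call:
jog_arm([
  [[-0.005,0,0,0],[-0.005,0,0,0],[-0.005,0,0,0],[-0.005,0,0,0],[-0.005,0,0,0],[-0.005,0,0,0],[-0.005,0,0,0],[-0.003,0,0,0],[-0.003,0,0,0]],
])

```text
time_s: 9.55
tcp_pos: [0.5125, 0.1418, 0.1201]
ee_rot: [[0.304, -0.953, 0.002], [-0.953, -0.304, -0.001], [0.001, -0.002, -1.0]]
wrist_force: [-0.1, -3.6, 8.7]
gripper_width: 0.005
gripper_force: 4.5
```

Call:
jog_arm([
  [[-0.003,0,0,0],[0,0,0,0],[0,0,0,0],[0,0,-0.004,0],[0,0,-0.02,0],[0,0,-0.04,0],[0,0,-0.04,0],[0,0,0,0]],
], claw=0)

```text
time_s: 10.55
tcp_pos: [0.5121, 0.1458, 0.2256]
ee_rot: [[0.303, -0.953, 0.007], [-0.953, -0.303, 0.004], [-0.002, -0.008, -1.0]]
wrist_force: [0.6, 1.0, -0.4]
gripper_width: 0.005
gripper_force: 0.0
```

```bash
python3 -c "
from h import *
go(.4215,-.348,.22,-147.5)"
```

```text
turn 1.3116 shift [ 0.3417 -0.3678  0.0056] tcp [0.5121 0.1458 0.2256] f [ 0.59  0.98 -0.39]
```

Call:
jog_arm([
  [[0,0,0,0.164],[0,0,0,0.164],[0,0,0,0.164],[0,0,0,0.164],[0,0,0,0.164],[0,0,0,0.164],[0,0,0,0.164],[0,0,0,0.164],[0,0,0,0]],
], claw=1)

```text
time_s: 11.68
tcp_pos: [0.5101, 0.1448, 0.2211]
ee_rot: [[-0.843, -0.538, -0.002], [-0.538, 0.843, -0.001], [0.002, 0.0, -1.0]]
wrist_force: [0.9, 0.9, 0.0]
gripper_width: 0.944
gripper_force: 0.0
```

Call:
jog_arm([
  [[0.0342,-0.0368,0,0],[0.0342,-0.0368,0,0],[0.0342,-0.0368,0,0],[0.0342,-0.0368,0,0],[0.0342,-0.0368,0,0],[0.0342,-0.0368,0,0],[0.0342,-0.0368,0,0],[0.0342,-0.0368,0,0],[0.0342,-0.0368,0,0],[0.0342,-0.0368,0,0],[0,0,0,0],[0,0,0,0]],
])

```text
time_s: 13.18
tcp_pos: [0.419, -0.3489, 0.2215]
ee_rot: [[-0.843, -0.537, -0.001], [-0.537, 0.843, 0.001], [0.001, 0.001, -1.0]]
wrist_force: [-0.1, -0.0, -0.1]
gripper_width: 0.997
gripper_force: 0.0
```

```bash
python3 -c "
from h import *
go(.4215,-.348,.0737,-147.5)
t=capture('top')
cv2.imwrite('pics/t3.png',t[:,:,::-1])
# open lid -> refine box yaw and disc
b=blob(t,(90,150,265,265),(20,80,200),(30,180,255)); r=cv2.minAreaRect((plane('top',b,.05)*1000).astype(np.float32)); print(r)
s=capture('scene'); cv2.imwrite('pics/s3.png',s[:,:,::-1])
a=cv2.resize(s[120:230,80:360],None,fx=2.8,fy=2.8,interpolation=2);c=cv2.resize(t[140:290,60:410],None,fx=1.9,fy=1.9,interpolation=2)
W=np.zeros((600,790,3),np.uint8);W[:a.shape[0],:a.shape[1]]=a;W[310:310+c.shape[0],:c.shape[1]]=c;cv2.imwrite('pics/c3.png',W[:,:,::-1])
"
```

```text
turn -0.0001 shift [-0.0026 -0.0006  0.1478] tcp [ 0.419  -0.3489  0.2215] f [-0.11 -0.04 -0.15]
((469.95025634765625, 199.88597106933594), (60.06974792480469, 190.88893127441406), 21.17898178100586)
```

View pics/c3.png

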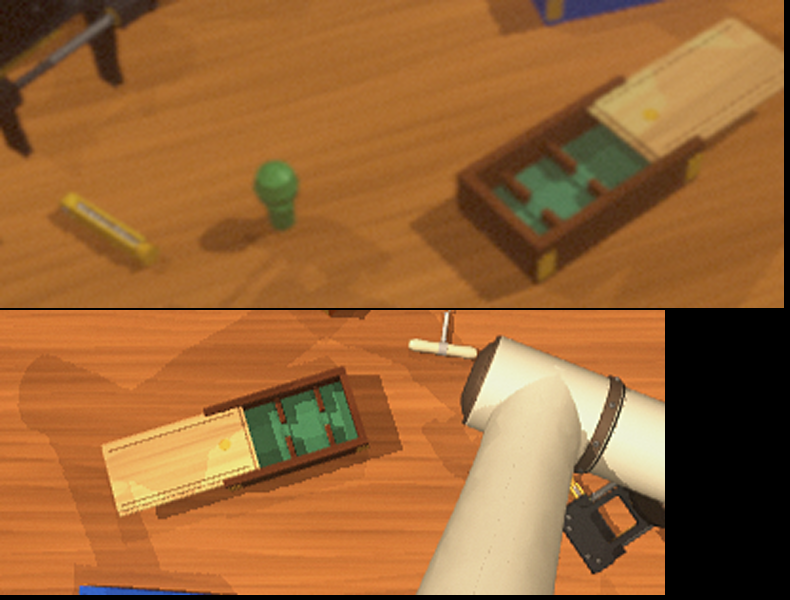

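The lid is open at about (180,455) in the lower crop, and the ribs' notches are visible at about (287,425) and (325,416). I'll check my box pose by overlaying predicted notch points, and lower over the waiter.

```bash
python3 - <<'E'
from h import *
out=[]
for n,f,ro in(("top","pics/t3.png",(155,165,265,245)),("scene","pics/s3.png",(235,140,345,220))):
    im=cv2.imread(f);x0,y0,x1,y1=ro;k=3.6; a=cv2.resize(im[y0:y1,x0:x1],None,fx=k,fy=k,interpolation=2)
    P=[[*bp(sx*.0105,y),.03] for y in(-.054,.002) for sx in(-1,1)]+[[*bp(sx*.056,-.1),.052] for sx in(-1,1)]+[[*bp(sx*.056,.1),.052] for sx in(-1,1)]+[[*bp(sx*.046,-.09),.052] for sx in(-1,1)]
    for q in pix(n,np.array(P)): cv2.circle(a,tuple(int(v) for v in ((q+.5-[x0,y0])*k)),2,(255,0,255),-1)
    out.append(a)
cv2.imwrite("pics/c4.png",np.hstack(out)); print(out[0].shape)
E
```

```text
(288, 396, 3)
```

View pics/c4.png

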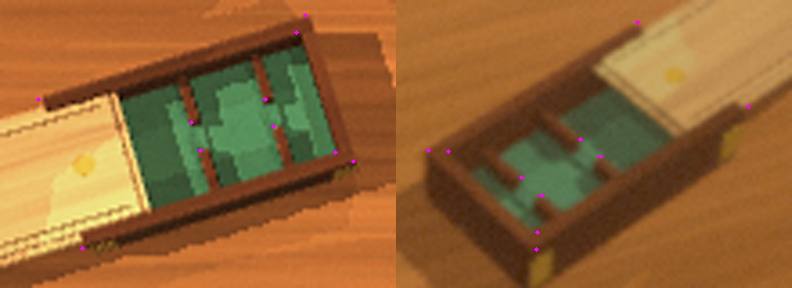

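Call:
jog_arm([
  [[-0.0026,-0.0006,0.03,0],[0,0,0.03,0],[0,0,0.03,0],[0,0,0.03,0],[0,0,0.015,0],[0,0,0.008,0],[0,0,0.003,0],[0,0,0,0],[0,0,0,0]],
])

```text
time_s: 14.4
tcp_pos: [0.4223, -0.3484, 0.077]
ee_rot: [[-0.844, -0.537, 0.001], [-0.537, 0.844, -0.001], [-0.001, -0.001, -1.0]]
wrist_force: [-0.1, -0.7, 0.5]
gripper_width: 0.996
gripper_force: 0.0
```

The overlay matches the notches to about 1 mm, with the box perhaps 2 mm further toward −y. Now I'll grasp.

Call:
jog_arm([
  [[0,0,0.003,0],[0,0,0,0]],
])

```text
time_s: 14.65
tcp_pos: [0.4218, -0.3482, 0.0732]
ee_rot: [[-0.844, -0.536, -0.0], [-0.536, 0.844, 0.0], [0.0, 0.0, -1.0]]
wrist_force: [0.5, 0.2, 0.7]
gripper_width: 0.999
gripper_force: 0.0
```

Call:
jog_arm([
  [[0,0,0,0],[0,0,0,0],[0,0,0,0],[0,0,0,0],[0,0,0,0],[0,0,0,0],[0,0,0,0],[0,0,0,0]],
], claw=0)

```text
time_s: 15.65
tcp_pos: [0.4221, -0.3483, 0.0733]
ee_rot: [[-0.844, -0.537, 0.0], [-0.537, 0.844, -0.0], [-0.0, -0.0, -1.0]]
wrist_force: [0.1, -1.1, -0.0]
gripper_width: 0.174
gripper_force: 0.2
```

```bash
python3 -c "
from h import *
go(.4215,-.348,.0737,-147.5); print(sense()['gripper_width'],sense()['gripper_force'])"
```

```text
turn -0.0009 shift [ 0.0003  0.0005 -0.0004] tcp [ 0.4221 -0.3483  0.0733] f [ 0.09 -1.1  -0.02]
0.17438113396935584 0.15070414636284113
```

Call:
jog_arm([
  [[0,0,0,0],[0,0,0,0],[0,0,0,0],[0,0,-0.01,0],[0,0,-0.03,0],[0,0,-0.04,0],[0,0,-0.04,0],[0,0,-0.02,0],[0,0,0,0]],
])

```text
time_s: 16.77
tcp_pos: [0.4225, -0.3484, 0.2154]
ee_rot: [[-0.844, -0.537, 0.004], [-0.537, 0.844, -0.002], [-0.003, -0.004, -1.0]]
wrist_force: [0.4, -0.6, -1.7]
gripper_width: 0.158
gripper_force: 30.0
```

```bash
python3 -c "
from h import *
print(bp(0,-.028));go(*bp(0,-.028),.21,-72.27); print(sense()['gripper_width'],sense()['gripper_force'])
t=capture('scene')
cv2.imwrite('pics/s5.png',cv2.resize(t[100:230,60:200],None,fx=4,fy=4,interpolation=2)[:,:,::-1])"
```

```text
[0.54362689 0.03962994]
turn -1.3139 shift [-0.3327 -0.2336  0.0054] tcp [ 0.4225 -0.3484  0.2154] f [ 0.36 -0.55 -1.65]
0.15755845657221443 29.996373653411865
```

View pics/s5.png

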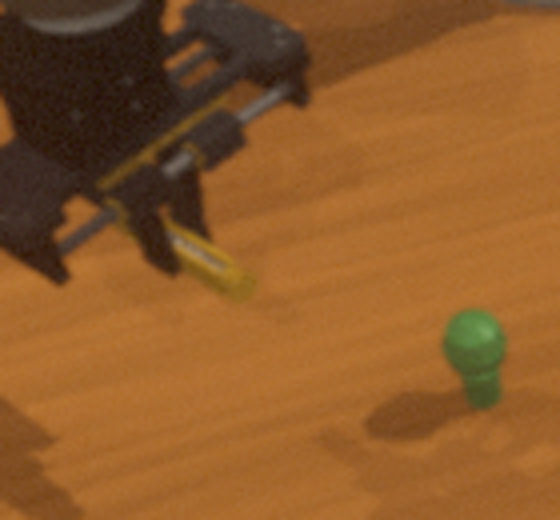

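The waiter is gripped and level (crop ~(205,255)); the stopper is untouched. Next I'll carry it over the box.

Call:
jog_arm([
  [[0,0,0,-0.1642],[0,0,0,-0.1642],[0,0,0,-0.1642],[0,0,0,-0.1642],[0,0,0,-0.1642],[0,0,0,-0.1642],[0,0,0,-0.1642],[0,0,0,-0.1642],[0,0,0,0],[-0.0333,-0.0234,0,0],[-0.0333,-0.0234,0,0],[-0.0333,-0.0234,0,0],[-0.0333,-0.0234,0,0],[-0.0333,-0.0234,0,0],[-0.0333,-0.0234,0,0],[-0.0333,-0.0234,0,0],[-0.0333,-0.0234,0,0],[-0.0333,-0.0234,0,0],[-0.0333,-0.0234,0,0]],
])

```text
time_s: 19.2
tcp_pos: [0.5434, 0.0414, 0.2123]
ee_rot: [[0.301, -0.954, -0.002], [-0.954, -0.301, -0.001], [-0.0, 0.002, -1.0]]
wrist_force: [0.4, 0.2, -1.5]
gripper_width: 0.159
gripper_force: 30.0
```

Call:
jog_arm([
  [[0,0,0,0],[0,0,0,0]],
])

```text
time_s: 19.45
tcp_pos: [0.5429, 0.0399, 0.2124]
ee_rot: [[0.303, -0.953, -0.002], [-0.953, -0.303, -0.001], [-0.0, 0.002, -1.0]]
wrist_force: [-1.0, 0.2, -0.4]
gripper_width: 0.16
gripper_force: 30.0
```

```bash
python3 -c "
from h import *
go(*bp(0,-.028),.0903,-72.27)"
```

```text
turn -0.0019 shift [ 0.0005 -0.0006  0.1221] tcp [0.5429 0.0399 0.2124] f [-1.02  0.21 -0.43]
```

Call:
jog_arm([
  [[0.0005,-0.0006,0.025,0],[0,0,0.025,0],[0,0,0.025,0],[0,0,0.015,0],[0,0,0.008,0],[0,0,0.004,0],[0,0,0,0]],
])

```text
time_s: 20.32
tcp_pos: [0.5446, 0.0399, 0.1116]
ee_rot: [[0.304, -0.953, 0.001], [-0.953, -0.304, 0.0], [0.0, -0.001, -1.0]]
wrist_force: [0.2, 0.2, -1.4]
gripper_width: 0.159
gripper_force: 30.0
```

```bash
python3 -c "
from h import *
go(*bp(0,-.028),.0903,-72.27)
s=capture('scene');t=capture('top')
cv2.imwrite('pics/c6.png',cv2.resize(np.hstack([s[140:220,235:345],t[165:245,155:265]]),None,fx=3.6,fy=3.6,interpolation=2)[:,:,::-1])"
```

```text
turn -0.0004 shift [-0.      0.001   0.0213] tcp [0.5446 0.0399 0.1116] f [ 0.19  0.17 -1.4 ]
```

View pics/c6.png

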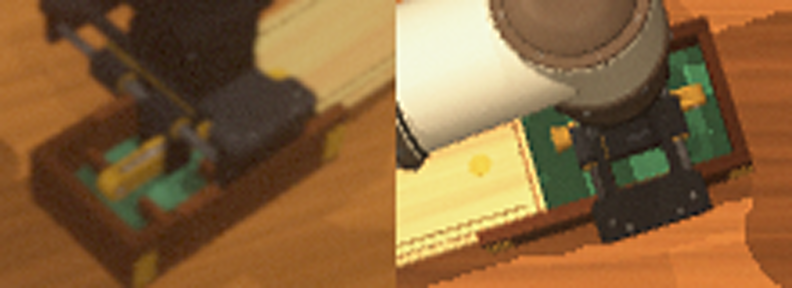

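The waiter is over the notches between its end walls (top crop ends (557,138) and (695,95)). I'll lower it slowly.

Call:
jog_arm([
  [[0,0.001,0.003,0],[0,0,0.003,0],[0,0,0.003,0],[0,0,0.003,0],[0,0,0.002,0],[0,0,0,0]],
])

```text
time_s: 21.18
tcp_pos: [0.5433, 0.0396, 0.097]
ee_rot: [[0.304, -0.953, -0.0], [-0.953, -0.304, -0.0], [0.0, 0.001, -1.0]]
wrist_force: [-0.7, 0.4, -0.8]
gripper_width: 0.156
gripper_force: 30.0
```

Call:
jog_arm([
  [[0,0,0.002,0],[0,0,0.002,0],[0,0,0.001,0],[0,0,0.001,0],[0,0,0,0],[0,0,0,0]],
])

```text
time_s: 21.92
tcp_pos: [0.5434, 0.0396, 0.0913]
ee_rot: [[0.304, -0.953, 0.0], [-0.953, -0.304, 0.0], [0.0, -0.0, -1.0]]
wrist_force: [-0.2, 0.3, -1.2]
gripper_width: 0.162
gripper_force: 30.0
```

Call:
jog_arm([
  [[0,0,0.001,0],[0,0,0,0],[0,0,0,0]],
])

```text
time_s: 22.3
tcp_pos: [0.5434, 0.0396, 0.0902]
ee_rot: [[0.304, -0.953, -0.0], [-0.953, -0.304, -0.0], [0.0, 0.0, -1.0]]
wrist_force: [-1.1, -0.0, -0.8]
gripper_width: 0.158
gripper_force: 30.0
```

Call:
jog_arm([
  [[0,0,0.001,0],[0,0,0,0],[0,0,0,0]],
])

```text
time_s: 22.68
tcp_pos: [0.5434, 0.0396, 0.0893]
ee_rot: [[0.304, -0.953, 0.0], [-0.953, -0.304, 0.0], [0.0, -0.0, -1.0]]
wrist_force: [0.0, 0.3, -0.6]
gripper_width: 0.156
gripper_force: 30.0
```

Call:
jog_arm([
  [[0,0,0,0],[0,0,0,0],[0,0,0,0],[0,0,0,0]],
], claw=0.36)

```text
time_s: 23.18
tcp_pos: [0.5434, 0.0396, 0.0893]
ee_rot: [[0.304, -0.953, 0.0], [-0.953, -0.304, 0.0], [0.0, -0.0, -1.0]]
wrist_force: [0.6, -0.2, -0.5]
gripper_width: 0.354
gripper_force: 0.0
```

Call:
jog_arm([
  [[0,0,-0.005,0],[0,0,-0.01,0],[0,0,-0.03,0],[0,0,-0.03,0],[0,0,-0.03,0],[0,0,0,0]],
])

```text
time_s: 23.92
tcp_pos: [0.5448, 0.04, 0.1977]
ee_rot: [[0.305, -0.952, 0.007], [-0.952, -0.305, 0.002], [0.0, -0.007, -1.0]]
wrist_force: [-0.1, -0.5, -0.6]
gripper_width: 0.355
gripper_force: 0.0
```

```bash
python3 -c "
from h import *
print(bp(.001,.085));go(.5121,.1448,.15,-72.27)"
```

```text
[0.5101673  0.14756722]
turn 0.0001 shift [-0.1098 -0.0008  0.0477] tcp [0.5448 0.04   0.1977] f [-0.14 -0.55 -0.64]
```

Call:
jog_arm([
  [[-0.0183,0,0.0005,0],[-0.0183,0,0,0],[-0.0183,0,0,0],[-0.0183,0,0.016,0],[-0.0183,0,0.016,0],[-0.0183,0,0.012,0],[0,0,0,0],[0,0,0,0]],
], claw=0)

```text
time_s: 24.92
tcp_pos: [0.5101, 0.1446, 0.15]
ee_rot: [[0.305, -0.952, 0.0], [-0.952, -0.305, -0.0], [0.0, -0.0, -1.0]]
wrist_force: [0.4, -0.4, -0.3]
gripper_width: 0.005
gripper_force: 0.0
```

```bash
python3 -c "
from h import *
go(.5121,.1448,.1205,-72.27)
s=capture('scene');t=capture('top')
cv2.imwrite('pics/c7.png',cv2.resize(np.hstack([s[140:220,235:345],t[165:245,155:265]]),None,fx=3.6,fy=3.6,interpolation=2)[:,:,::-1])"
```

```text
turn 0.0004 shift [ 0.0004 -0.002   0.0295] tcp [0.5101 0.1446 0.15  ] f [ 0.42 -0.42 -0.35]
```

View pics/c7.png

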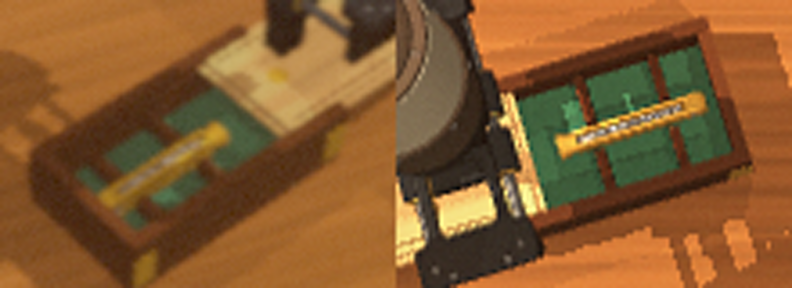

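The waiter lies upright in both notches (top crop ends (567,145) and (697,102)). Now I'll press the lid.

Call:
jog_arm([
  [[0,-0.002,0.01,0],[0,0,0.01,0],[0,0,0.006,0],[0,0,0.002,0],[0,0,0.001,0],[0,0,0,0],[0,0,0,0]],
])

```text
time_s: 25.9
tcp_pos: [0.512, 0.1449, 0.121]
ee_rot: [[0.304, -0.953, 0.0], [-0.953, -0.304, 0.0], [-0.0, -0.001, -1.0]]
wrist_force: [-0.1, 0.3, 0.4]
gripper_width: 0.005
gripper_force: 0.0
```

Call:
jog_arm([
  [[0,0,0.001,0],[0,0,0,0],[0,0,0,0]],
])

```text
time_s: 26.28
tcp_pos: [0.512, 0.1449, 0.1201]
ee_rot: [[0.304, -0.953, 0.001], [-0.953, -0.304, 0.0], [-0.0, -0.001, -1.0]]
wrist_force: [-2.2, 0.7, 3.2]
gripper_width: 0.003
gripper_force: 1.7
```

Call:
jog_arm([
  [[0,0,0.001,0],[0,0,0,0],[0,0,0,0]],
])

```text
time_s: 26.65
tcp_pos: [0.512, 0.1449, 0.12]
ee_rot: [[0.305, -0.952, 0.001], [-0.952, -0.305, 0.0], [0.0, -0.001, -1.0]]
wrist_force: [-3.0, -0.2, 9.9]
gripper_width: 0.005
gripper_force: 4.8
```

Now I'll drag it home along tool +x.

Call:
jog_arm([
  [[0.002,0,0,0],[0.003,0,0,0],[0.004,0,0,0],[0.005,0,0,0],[0.005,0,0,0],[0.005,0,0,0],[0.005,0,0,0],[0.005,0,0,0]],
])

```text
time_s: 27.65
tcp_pos: [0.5221, 0.1128, 0.12]
ee_rot: [[0.305, -0.952, 0.0], [-0.952, -0.305, 0.001], [-0.0, -0.0, -1.0]]
wrist_force: [-4.8, 2.0, 11.3]
gripper_width: 0.003
gripper_force: 5.1
```

Call:
jog_arm([
  [[0.005,0,0,0],[0.005,0,0,0],[0.005,0,0,0],[0.005,0,0,0],[0.005,0,0,0],[0.005,0,0,0],[0.005,0,0,0],[0.005,0,0,0]],
])

```text
time_s: 28.65
tcp_pos: [0.534, 0.0745, 0.12]
ee_rot: [[0.305, -0.952, -0.0], [-0.952, -0.305, 0.0], [-0.0, 0.0, -1.0]]
wrist_force: [-4.4, 2.6, 11.7]
gripper_width: 0.007
gripper_force: 5.4
```

Call:
jog_arm([
  [[0.005,0,0,0],[0.005,0,0,0],[0.005,0,0,0],[0.005,0,0,0],[0.005,0,0,0],[0.005,0,0,0],[0.005,0,0,0],[0.005,0,0,0]],
])

```text
time_s: 29.65
tcp_pos: [0.546, 0.0363, 0.12]
ee_rot: [[0.305, -0.953, -0.001], [-0.953, -0.305, -0.0], [-0.0, 0.001, -1.0]]
wrist_force: [-5.3, 1.7, 11.5]
gripper_width: 0.006
gripper_force: 5.5
```

Call:
jog_arm([
  [[0.005,0,0,0],[0.005,0,0,0],[0.005,0,0,0],[0.005,0,0,0],[0.003,0,0,0],[0.002,0,0,0],[0,0,0,0]],
])

```text
time_s: 30.52
tcp_pos: [0.5535, 0.0123, 0.12]
ee_rot: [[0.304, -0.953, -0.001], [-0.953, -0.304, -0.0], [0.0, 0.001, -1.0]]
wrist_force: [-5.0, 0.5, 10.7]
gripper_width: 0.002
gripper_force: 5.4
```

Call:
jog_arm([
  [[0.002,0,0,0],[0.002,0,0,0],[0.002,0,0,0],[0,0,0,0]],
])

```text
time_s: 31.02
tcp_pos: [0.5553, 0.0066, 0.12]
ee_rot: [[0.304, -0.953, -0.001], [-0.953, -0.304, -0.0], [-0.0, 0.002, -1.0]]
wrist_force: [-4.5, 1.1, 11.0]
gripper_width: 0.001
gripper_force: 5.5
```

Call:
jog_arm([
  [[0.002,0,0,0],[0.002,0,0,0],[0.002,0,0,0],[0,0,0,0]],
])

```text
time_s: 31.52
tcp_pos: [0.5583, 0.0018, 0.12]
ee_rot: [[0.305, -0.952, 0.002], [-0.952, -0.305, 0.001], [-0.001, -0.002, -1.0]]
wrist_force: [-3.0, 4.3, 8.5]
gripper_width: 0.002
gripper_force: 4.3
```

Call:
jog_arm([
  [[0.002,0,0,0],[0,0,-0.003,0],[0,0,-0.02,0],[0,0,-0.04,0],[0,0,-0.04,0],[0,0.05,-0.02,0],[0.0,0.06,0,0],[0,0.06,0,0],[0,0,0,0],[0,0,0,0]],
])

```text
time_s: 32.78
tcp_pos: [0.3969, -0.0527, 0.2422]
ee_rot: [[0.304, -0.953, 0.002], [-0.953, -0.304, 0.0], [0.0, -0.002, -1.0]]
wrist_force: [1.6, 0.0, 0.9]
gripper_width: 0.003
gripper_force: 0.0
```

```bash
python3 -c "
from h import *
s=capture('scene');t=capture('top');cv2.imwrite('pics/t8.png',t[:,:,::-1])
d=blob(t,(222,186,242,204),(20,155,200),(30,200,255)); print('disc',len(d),d.mean(0),plane('top',d.mean(0),.05))
ds=blob(s,(262,180,278,194),(19,170,170),(24,230,255));print('disc scene',len(ds),ds.mean(0),plane('scene',ds.mean(0),.05))
b=blob(t,(155,160,265,245),(20,80,200),(30,180,255)); print(len(b),cv2.minAreaRect((plane('top',b,.05)*1000).astype(np.float32)))
cv2.imwrite('pics/c8.png',cv2.resize(np.hstack([s[140:220,235:345],t[165:245,155:265]]),None,fx=3.6,fy=3.6,interpolation=2)[:,:,::-1])"
```

```text
disc 28 [232.32142857 193.67857143] [[0.55348562 0.00616124]]
disc scene 18 [269.5        187.33333333] [[0.55290807 0.00665711]]
1510 ((533.7046508789062, 69.13081359863281), (88.0750961303711, 189.84532165527344), 17.45123863220215)
```

View pics/c8.png

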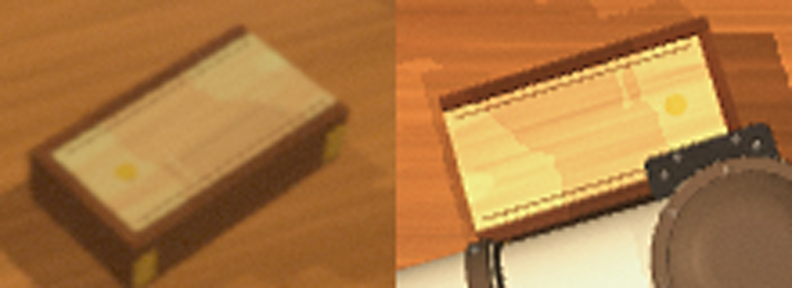

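The lid is closed: the disc is back at its home end (0.553, 0.006), no gap shows, and the drag resistance rose at the stop. The box moved only 2–3 mm, and the arm is clear. I'm handing the job in.

```bash
python3 -c "
from station import *
print(finish_job())"
```

```text
the job is handed in; nothing more can be done
None
```

I put the waiter's friend in its cradles, slid the lid home and handed the job in; no verdict came back, the box moved about 2–3 mm, and the lid press read about 12 N at most.

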